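# Jog the dust extractor from its control box

### The job

Jog the workshop's dust extractor from the control box on the bench, with closed fingertips only: tip the paddle rocker over by pressing its raised end (the one at the back of the box) right down, then push the small round button fully in (it stays in), then press the big mushroom-shaped palm button fully down and finish while still holding it down. Keep to that order and leave the square stop key unpressed. Do not pick up, push away or knock over any of the loose things on and around the box.

Things in the scene. Friction and masses are not known exactly. Their poses are not given: they have to be found in the camera images.
- console: Grey control box screwed to the bench, 150 (x) x 340 (y) x 50 mm high; origin at the centre of its underside; z up, x to its back, y along its length, to the left. Four controls stand on its deck in any order, centres at x = 0, y = 114, 38, -38, -114 mm; each has a black plate 84 (x) x 60 x 8 mm and a grey moving part.
- rocker_press (a point): Where to press the paddle rocker (flat, 70 mm along the box's x, 35 wide, 9 thick): on top, on the centre line, 25 mm behind the pivot, at the back end, raised at the start. Moves with the paddle: 77 mm above the bench at the start, 10 mm lower when tipped over. Pivot 68 mm above the bench, along the box's y. Axes as the box at joint 0.
- rocker (a joint): Tilt of the paddle rocker, rad: 0 = off, back end raised; 0.40 = on, back end right down (stop). It stays where it is left; about 2 to 5 N on the raised end moves it.
- latch_top (a point): Centre of the top of the small round button, a plain cylinder 27 mm across, in a round collar 42 mm across; its flat top is 77 mm above the bench at the start, 68 mm when fully in; the collar's top is 63 mm above the bench. Axes as the box.
- latch (a joint): Depth of the small round button, m: 0 = out, 0.009 = fully in (stop). It stays where it is left; about 4 N moves it.
- palm_top (a point): Centre of the top of the palm button, a mushroom 54 mm across with a low crown whose middle, 24 mm across, is flat; its top is 81 mm above the bench at the start, 73 mm when fully down. Axes as the box.
- palm (a joint): Depth of the palm button, m: 0 = up, 0.008 = fully down (stop). A spring brings it back up when let go: 2 N to start, 6 N fully down.
- stop_top (a point): Centre of the top of the square stop key, 30 x 30 mm, in a square collar; its top is 73 mm above the bench. Not to be pressed. Axes as the box.
- stop (a joint): Depth of the square stop key, m: 0 = up, 0.006 = fully down; it springs back. Must stay up.
- nut_m12: Bystander, loose: M12 hexagon nut, 19 x 22 x 9 mm, on the front strip of the control box's deck; leave it where it is.
- pencil_flat: Bystander, loose: flat carpenter's pencil, 168 x 11 x 7 mm, on the back strip of the control box's deck; leave it where it is.
- chalk_block: Bystander, loose: small rubber block, 30 x 50 x 20 mm, on the bench in front of the control box; leave it where it is.
- tape_masking: Bystander, loose: roll of masking tape, 72 mm across, 24 mm high, on the bench to the right of the control box; leave it where it is.
- hex_key_5: Bystander, loose: hex key, 83 x 31 x 5 mm, on the bench to the left of the control box; leave it where it is.
- screwdriver_red: Bystander, loose: screwdriver, 214 mm long, 33 mm high, on the bench behind the control box; leave it where it is.

How it is judged:
On the way, in this order (a step that is already met when the one before it is completed fails the run):
1. the rocker is tipped over, its raised end right down (value of joint rocker above 0.34 rad), for 0.1 s.
2. the small round button is fully in (value of joint latch above 0.0072 m), for 0.1 s.
3. the palm button is held fully down by the fingers (value of joint palm above 0.0062 m and contact force between the fingers and palm above 1 N), for 0.3 s.
At the end, for the whole second after the job is handed in: The rocker is tipped over (over 0.34 of 0.40 rad), the small round button is in (over 7.2 of 9 mm) and the fingers are holding the palm button down (over 6.2 of 8 mm, with more than 1 N), through the last second; the stop key is up (under 2 mm) (all of step 3 and value of joint rocker above 0.34 rad and value of joint latch above 0.0072 m and value of joint stop below 0.002 m); the arm keeps its last pose, push and grip.
It fails at once if the small round button is pushed in (3 mm) before the rocker is tipped over (value of joint latch above 0.003 m and value of joint rocker below 0.3 rad).
It fails at once if the palm button is pressed (3 mm) before the rocker is tipped over and the small round button is in (value of joint palm above 0.003 m and (value of joint rocker below 0.3 rad or value of joint latch below 0.0065 m)).
It fails at once if the square stop key is pressed (2 mm) (value of joint stop above 0.002 m).
It fails at once if a loose thing is lifted, knocked or pushed more than 20 mm from its place (distance of any of nut_m12, pencil_flat, chalk_block, tape_masking, hex_key_5, screwdriver_red from where it was at the start of the episode above 0.02 m).
It also fails if it takes over 38 s, if anything falls off the work surface, if the arm or the gripper's body presses on something with over 40 N, if the wrist force passes 120 N, or if a joint passes its speed limit or range.

### The arm

A 6-joint arm with a two-finger parallel gripper is mounted at the origin on a cart in front of the work surface, level with it; the furniture and walls round the work are solid. World frame = base frame: x ahead of the robot, y to its left, z up, the work surface at z = 0. Lengths are in m, angles in rad, forces in N, time in s.
With the tool pointing down it reaches from about 0.35 to 0.975 m from the base axis. Payload 4.9 kg.
Tool frame: the origin (TCP) lies on the front face of the gripper's body, between the roots of the fingers; the fingertips stand ctrl.tip_extent ahead of it and the grasp point (between the pads) lies 54 mm ahead of it (ctrl.tip_extent is the distance from the TCP to the fingertips, in m); z points along the fingers, y is the line along which they close (so a half turn about z gives the same grasp; the last joint's range is limited). The gripper opens to 85 mm and grips with 20 to 120 N. Pads are 22 mm wide; open, the fingers measure 114 mm over their backs; the gripper's body (76 mm by 85 mm) begins 54 mm behind the grasp point. The pads swing forward as they close: fully open they stand 13 mm farther back than shut.
Start: joints at [1.009, 0.053, 1.613, -0, 1.476, -0.119], TCP at [0.268, 0.565, 0.304] pointing down, gripper open.
Joint ranges: [-3.01, 3.01], [-1.01, 2.22], [0.06, 2.58], [-1.02, 4.17], [0.09, 2.62], [-3.14, 3.14]. Speed limits (rad/s): [2.57, 2.57, 3.14, 3.14, 3.14, 3.14].

### API

Orientations are given as a rotation vector (axis times angle).
In Python, from station import ctrl gives the robot as it stands.
- The arm moves only by the tool apply_moves, never from a script. Its argument "rows" is one flat list of numbers, 6 for each row, row after row: the shift along the tool's x, y, z normalised to -1 to 1, where 1 is 0.6 m, then the turn, a rotation vector about the tool's x, y, z normalised to -1 to 1, where 1 is 90 degrees. A call has 1 to 20 rows; each row is the pose to reach, as a shift and turn from the pose commanded when the call began, along the tool's axes at that moment; what a row does not reach only later rows make up. A row lasts 1/10 s, in which the tool goes at most 50 mm and 8.59 degrees, less where a joint would pass 70% of its speed; a pose out of reach is approached as far as the arm can. A call with a number of a shift or a turn outside -1 to 1 is refused whole. A call with a gripper value outside its range is refused whole. "grip" is the opening, from 0 (shut) to 1 (fully open), set as the call begins (left out, the last holds). The fingers move at their own pace and stop on an object; "grip_force" is the grip in N (left out, the last holds). Time passes only in rows, so rows that repeat a pose let the fingers close. It gives the time, the measured TCP pose, the force, the opening and the grip force at its end, in the units of the state.
- ctrl.get_obs(): the state, without advancing time (a new reading comes with each control period).
- ctrl.get_image(name): name is "scene" or "top"; returns (picture, depth): 480x640x3 uint8, blue, green, red; 480x640 float32, m along the optical axis (not along the pixel's ray), 0 where there is no reading.
- ctrl.camera_model(name): a dict with "mtx" (3x3 intrinsics, pixels), "R" (3x3) and "t" (3): a world point X has camera coordinates R X + t. Camera axes: x right, y down, z forward; pixel columns grow to the right and rows downward; lengths in m; the calibration is good to about 2 mm. A picture is of the moment at which its call begins. camera_model takes no time and is no camera call.
- ctrl.finish_job(): hands the job in; it is judged then, once.
The state is a dict: "t": time; "q": joint angles; "dq": joint speeds; "effort": joint torques, N m; "tool_pos": TCP position; "tool_rot": TCP orientation; "contact_force": force on the tool from outside, world axes, zero at the start; "wrist_torque": the same for the moment, N m; "opening": finger opening in m; "grip_force": force on a finger pad.
Only numpy, scipy, OpenCV 4.12 (cv2) and the standard library are available. Lean on these libraries where they do the work, as an engineer would, in place of code of your own. Each camera call takes 0.05 s, during which the arm holds its last target. There are 200 camera calls.

## Working session

There is one attempt and no reset: what is moved stays moved. The work goes in short steps, Python scripts to look and compute and a tool call to move; the robot and the scene stay as the last step left them, time stands still between calls to the robot, and variables do not carry over. Pictures are saved under pics/ and viewed, at most 10 in all, crops included, and the job is handed in when it is done.

Besides the shell and the picture viewer there is one more tool, called after "Call:" as name(argument=value, ...) on one line, values as JSON. apply_moves: Moves the arm, as the interface text tells. Its arguments: {"type":"object","properties":{"rows":{"type":"array","items":{"type":"number"}},"grip":{"type":"number"},"grip_force":{"type":"number"}},"required":["rows"]}

```bash
mkdir -p pics
python3 - <<'E'
from station import ctrl
import cv2,numpy as np
for n in("scene","top"):
    im,d=ctrl.get_image(n); cv2.imwrite(f"pics/{n}0.png",im); np.savez(f"{n}0.npz",im=im,d=d)
    m=ctrl.camera_model(n); print(n,m["mtx"],m["R"],m["t"])
o=ctrl.get_obs(); print(o,ctrl.tip_extent)
E
```

```text
scene [[597.64378805   0.         321.8900862 ]
 [  0.         597.64378805 249.53806835]
 [  0.           0.           1.        ]] [[ 0.76878297 -0.63948908 -0.00514442]
 [-0.40628947 -0.48219048 -0.77615798]
 [ 0.49386396  0.59878716 -0.63051751]] [-0.37707582  0.30109894  1.21316924]
top [[470.22892507   0.         327.17117873]
 [  0.         470.22892507 240.83460103]
 [  0.           0.           1.        ]] [[-0.01071675 -0.99991579  0.0073193 ]
 [-0.98792774  0.00945642 -0.15462649]
 [ 0.15454426 -0.00888803 -0.98794589]] [0.05820885 0.5496232  1.04274658]
{'t': 0.1, 'q': array([ 1.00897132e+00,  5.32853280e-02,  1.61412269e+00,  1.57882985e-05,
        1.47600556e+00, -1.19015980e-01]), 'dq': array([ 1.72850817e-05, -2.51909448e-03, -4.72735568e-03, -1.15760883e-03,
        2.17033359e-03, -8.36064001e-04]), 'effort': array([ 5.02292532e-04, -3.94900453e+01, -3.71364105e+01, -1.12523830e-04,
        3.82185230e-03,  4.87975910e-06]), 'tool_pos': array([0.26758062, 0.56436027, 0.30280957]), 'tool_rot': array([-6.89759253e-01, -3.06429709e+00,  2.68738578e-03]), 'contact_force': array([-0.74254651, -0.0792772 , -0.4750833 ]), 'wrist_torque': array([ 0.02587452,  0.05187074, -0.02377503]), 'grip_force': 0.0, 'opening': 0.08524888928617234} 0.0726
```

View pics/top0.png

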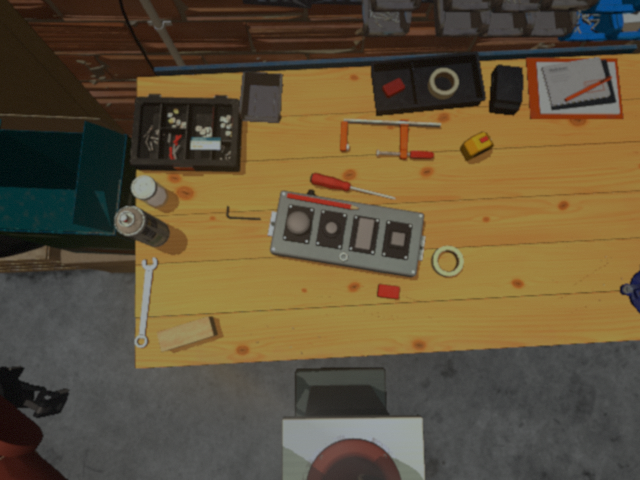

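View pics/scene0.png

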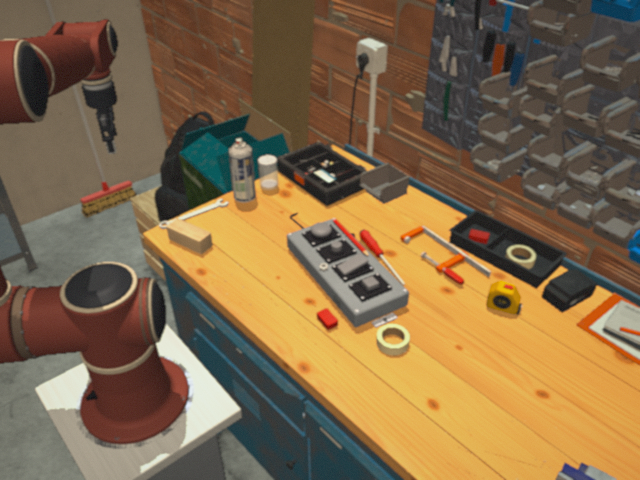

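The top view shows, from left to right: palm (298,222), latch (332,229), rocker (365,235) and stop (398,240). The pencil lies on the back strip and the nut is at (343,256). The scene view agrees.

```bash
cat > h.py <<'E'
import numpy as np
from station import ctrl
def ray(n,uv,z):
    m=ctrl.camera_model(n); R,t=m["R"],m["t"]; c=-R.T@t
    d=R.T@np.linalg.inv(m["mtx"])@np.array([*uv,1.]); return c+d*(z-c[2])/d[2]
def proj(n,X):
    m=ctrl.camera_model(n); p=m["mtx"]@(m["R"]@np.asarray(X)+m["t"]); return p[:2]/p[2]
E
python3 - <<'E'
import cv2,numpy as np
from h import *
P={}
for n,(x0,x1,y0,y1) in {"top":(262,435,180,285),"scene":(280,415,210,330)}.items():
    im=cv2.imread(f"pics/{n}0.png"); d=np.load(f"{n}0.npz")["d"]
    hsv=cv2.cvtColor(im,cv2.COLOR_BGR2HSV)
    c=cv2.resize(im[y0:y1,x0:x1],None,fx=4.5,fy=4.5,interpolation=cv2.INTER_CUBIC)
    cv2.imwrite(f"pics/{n}0c.png",c)
    if n=="top":
        mk=(hsv[...,2]<62).astype(np.uint8); w=np.zeros_like(mk); w[y0:y1,x0:x1]=mk[y0:y1,x0:x1]
        cs,_=cv2.findContours(w,cv2.RETR_EXTERNAL,cv2.CHAIN_APPROX_NONE)
        for k in cs:
            if cv2.contourArea(k)>150:
                r=cv2.minAreaRect(k); print("plate",r,ray(n,r[0],.058).round(4),cv2.contourArea(k))
        g=((hsv[...,1]<60)&(hsv[...,2]>70)).astype(np.uint8); w[:]=0; w[y0:y1,x0:x1]=g[y0:y1,x0:x1]
        w=cv2.morphologyEx(w,cv2.MORPH_OPEN,np.ones((3,3)))
        k=max(cv2.findContours(w,cv2.RETR_EXTERNAL,cv2.CHAIN_APPROX_NONE)[0],key=cv2.contourArea)
        r=cv2.minAreaRect(k); print("box",r,[ray(n,p,.05).round(4) for p in cv2.boxPoints(r)])
E
```

```text
plate ((396.3513488769531, 239.8918914794922), (25.646240234375, 35.51018142700195), 9.462321281433105) [ 0.5484 -0.1048  0.058 ] 791.0
plate ((363.8216247558594, 234.62974548339844), (25.629850387573242, 35.299530029296875), 8.972626686096191) [ 0.5613 -0.031   0.058 ] 238.0
plate ((331.10540771484375, 229.33242797851562), (25.161962509155273, 35.35151672363281), 8.972625732421875) [0.5743 0.0435 0.058 ] 779.5
plate ((298.5946044921875, 223.93243408203125), (25.481842041015625, 34.85258483886719), 9.462322235107422) [0.5875 0.1177 0.058 ] 309.5
box ((346.6817626953125, 232.98910522460938), (156.33160400390625, 62.95922088623047), 9.090276718139648) [array([0.5252, 0.1959, 0.05  ]), array([0.6711, 0.1742, 0.05  ]), array([ 0.6091, -0.1834,  0.05  ]), array([ 0.4653, -0.1545,  0.05  ])]
```

View pics/top0c.png

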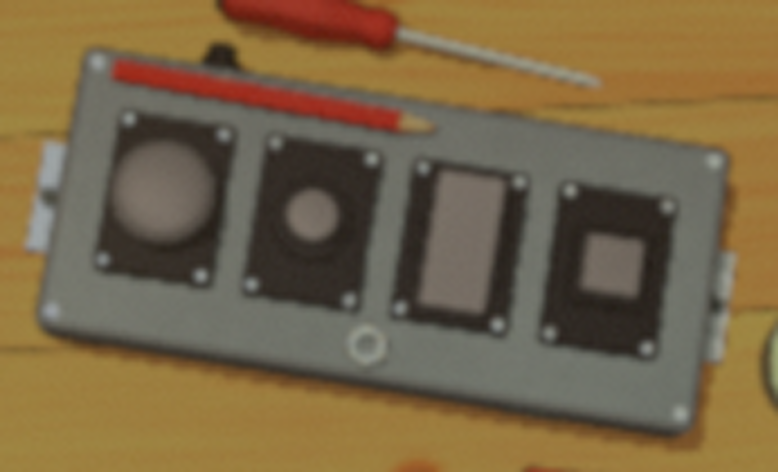

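View pics/scene0c.png

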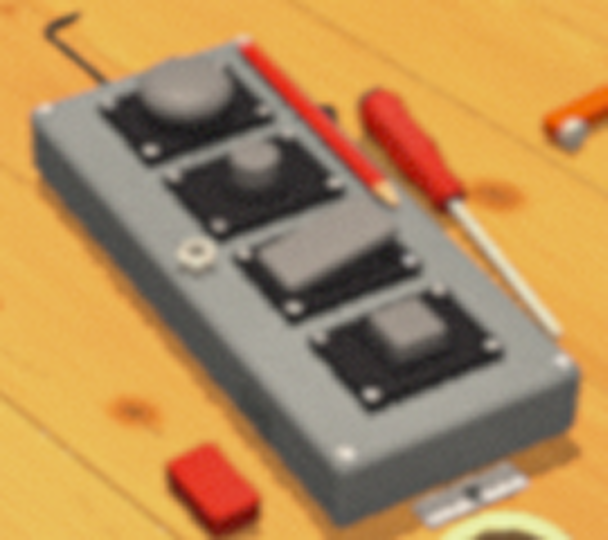

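The crops confirm the order palm, latch, rocker, stop. The pencil lies behind the palm and latch, and the nut sits in front of the latch/rocker gap. Next I cross-check against the scene view and compute the approach move.

```bash
cat >> h.py <<'E'
from scipy.spatial.transform import Rotation as Ro
psi=np.arctan2(-.0391,.2225); C=np.array([.5679,.00635])
def pt(x,y,z): 
    c,s=np.cos(psi),np.sin(psi); return np.array([C[0]+c*x-s*y,C[1]+s*x+c*y,z])
def move(tip):
    "normalised shift/turn taking the tool so that fingertips sit at tip, tool y along box y"
    o=ctrl.get_obs(); R=Ro.from_rotvec(o["tool_rot"])
    T=Ro.from_matrix(np.column_stack([[-np.cos(psi),-np.sin(psi),0],[-np.sin(psi),np.cos(psi),0],[0,0,-1]]))
    p=np.array(tip)+[0,0,ctrl.tip_extent]
    print("t",o["t"],"tip now",(o["tool_pos"]+R.apply([0,0,ctrl.tip_extent])).round(4),"F",o["contact_force"].round(1),
     "\nrow",(R.inv().apply(p-o["tool_pos"])/.6).round(4),((R.inv()*T).as_rotvec()/(np.pi/2)).round(4))
E
python3 - <<'E'
from h import *
for k,p in dict(palm=(0,114,.081),latch=(0,38,.077),rock=(25,-38,.077),stop=(0,-114,.073)).items():
    X=pt(p[0]/1e3,p[1]/1e3,p[2]); a=proj("top",X);b=proj("scene",X)
    print(k,X.round(4),((a-[262,180])*4.5).round(),((b-[280,210])*4.5).round())
move(pt(.027,-.038,.12))
E
```

```text
palm [0.5876 0.1186 0.081 ] [160. 189.] [186.  76.]
latch [0.5745 0.0438 0.077 ] [311. 215.] [254. 154.]
rock [ 0.5859 -0.0354  0.077 ] [469. 191.] [368. 216.]
stop [ 0.5482 -0.1059  0.073 ] [611. 265.] [407. 320.]
t 0.1 tip now [0.2675 0.5642 0.2302] F [-0.7 -0.1 -0.5] 
row [-0.911  -0.6746  0.1847] [-0.0011 -0.0003 -0.1712]
```

Call:
apply_moves(rows=[-0.911, -0.675, 0.05, 0, 0, -0.171, -0.911, -0.675, 0.05, 0, 0, -0.171, -0.911, -0.675, 0.05, 0, 0, -0.171, -0.911, -0.675, 0.05, 0, 0, -0.171, -0.911, -0.675, 0.05, 0, 0, -0.171, -0.911, -0.675, 0.05, 0, 0, -0.171, -0.911, -0.675, 0.05, 0, 0, -0.171, -0.911, -0.675, 0.05, 0, 0, -0.171, -0.911, -0.675, 0.05, 0, 0, -0.171, -0.911, -0.675, 0.05, 0, 0, -0.171, -0.911, -0.675, 0.05, 0, 0, -0.171, -0.911, -0.675, 0.05, 0, 0, -0.171, -0.911, -0.675, 0.05, 0, 0, -0.171, -0.911, -0.675, 0.05, 0, 0, -0.171, -0.911, -0.675, 0.05, 0, 0, -0.171, -0.911, -0.675, 0.05, 0, 0, -0.171, -0.911, -0.675, 0.185, 0, 0, -0.171, -0.911, -0.675, 0.185, 0, 0, -0.171, -0.911, -0.675, 0.185, 0, 0, -0.171, -0.911, -0.675, 0.185, 0, 0, -0.171], grip=0)

```text
t: 2.1
tool_pos: [0.5877, -0.0343, 0.1931]
tool_rot: [-0.271, -3.129, -0.0]
contact_force: [-0.5, 0.3, 0.3]
opening: 0.0001
grip_force: 0.0
```

Run:
```python
from h import *
import cv2
move(pt(.027,-.038,.085))
a,_=ctrl.get_image("top");b,_=ctrl.get_image("scene")
cv2.imwrite("pics/a1.png",np.hstack([cv2.resize(a[170:290,262:435],(400,277)),cv2.resize(b[150:330,280:420],(350,450))[:450] if 0 else cv2.resize(b[200:330,270:420],(320,277))]))
```

```text
t 2.1 tip now [ 0.5876 -0.0342  0.1205] F [-0.5  0.3  0.3] 
row [-0.0008 -0.0024  0.0591] [ 0.0001 -0.0006  0.0008]
```

View pics/a1.png

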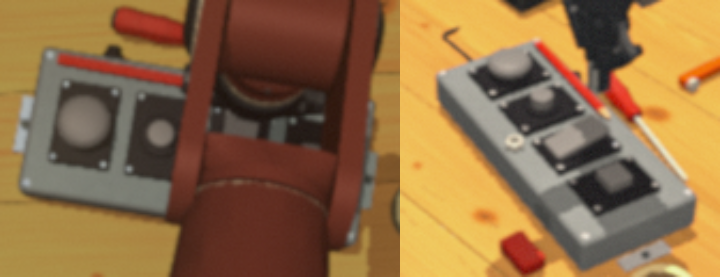

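The tip hangs over the paddle's back end (scene panel near (598,90)), so I press down in small steps.

Call:
apply_moves(rows=[0, -0.0024, 0.03, 0, 0, 0, 0, -0.0024, 0.05, 0, 0, 0, 0, -0.0024, 0.06, 0, 0, 0, 0, -0.0024, 0.066, 0, 0, 0, 0, -0.0024, 0.071, 0, 0, 0, 0, -0.0024, 0.076, 0, 0, 0, 0, -0.0024, 0.08, 0, 0, 0, 0, -0.0024, 0.083, 0, 0, 0, 0, -0.0024, 0.083, 0, 0, 0])

```text
t: 3.1
tool_pos: [0.5887, -0.037, 0.1439]
tool_rot: [0.273, 3.127, -0.0]
contact_force: [2.6, 0.2, 2.7]
opening: 0.0001
grip_force: 1.5
```

```bash
python3 -c "
from h import *
move(pt(.027,-.038,.068))"
```

```text
t 3.1 tip now [ 0.5889 -0.0371  0.0713] F [2.6 0.2 2.7] 
row [0.0017 0.0019 0.0055] [-0.      0.0015 -0.0002]
```

Call:
apply_moves(rows=[0.002, 0, 0.002, 0, 0, 0, 0.002, 0, 0.004, 0, 0, 0, 0.002, 0, 0.006, 0, 0, 0, 0.002, 0, 0.006, 0, 0, 0])

```text
t: 3.5
tool_pos: [0.5877, -0.0369, 0.1411]
tool_rot: [0.273, 3.127, -0.001]
contact_force: [2.1, 0.1, 8.5]
opening: -0.0001
grip_force: 4.3
```

Call:
apply_moves(rows=[0, 0, 0.0015, 0, 0, 0, 0, 0, 0.003, 0, 0, 0, 0, 0, 0.003, 0, 0, 0])

```text
t: 3.8
tool_pos: [0.5878, -0.0369, 0.1409]
tool_rot: [0.273, 3.128, -0.001]
contact_force: [-1.1, -0.8, 16.1]
opening: -0.0001
grip_force: 7.7
```

```bash
python3 -c "
from h import *
move(pt(.027,-.038,.068))"
```

```text
t 3.8 tip now [ 0.588  -0.0369  0.0683] F [-1.1 -0.8 16.1] 
row [0.0002 0.0019 0.0004] [-0.0002  0.0013 -0.0001]
```

The force rose from 8 to 16 N with almost no travel, so the paddle is at its stop. I lift off and move over the latch.

Call:
apply_moves(rows=[0, 0, -0.04, 0, 0, 0, 0, 0, -0.085, 0, 0, 0, 0.025, 0.06, -0.085, 0, 0, 0, 0.045, 0.128, -0.085, 0, 0, 0, 0.045, 0.128, -0.085, 0, 0, 0, 0.045, 0.128, -0.085, 0, 0, 0])

```text
t: 4.4
tool_pos: [0.5719, 0.0443, 0.187]
tool_rot: [-0.27, -3.126, 0.001]
contact_force: [0.8, 0.3, -0.4]
opening: 0.0002
grip_force: 0.0
```

Run:
```python
from h import *
import cv2
move(pt(0,.038,.078))
a,_=ctrl.get_image("scene")
cv2.imwrite("pics/a2.png",cv2.resize(a[180:330,270:420],(600,600),interpolation=cv2.INTER_CUBIC))
```

```text
t 4.4 tip now [0.5715 0.0443 0.1144] F [ 0.8  0.3 -0.4] 
row [-0.0047 -0.0001  0.0606] [-0.0007 -0.0027  0.0011]
```

View pics/a2.png

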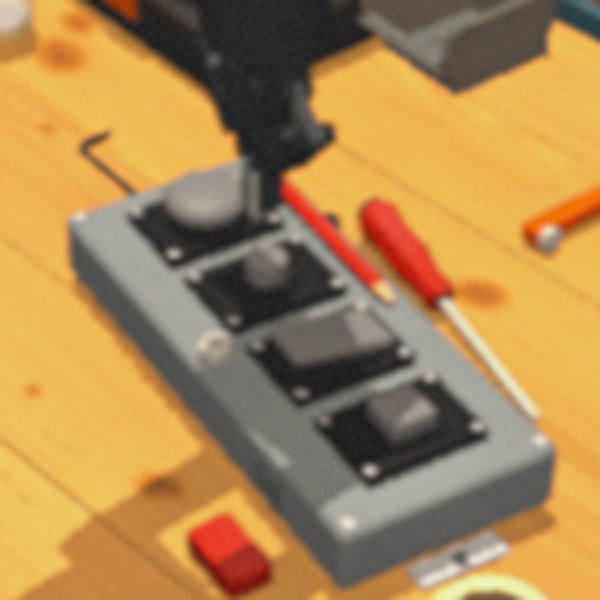

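The rocker is now tipped, with its front end raised. The tip hangs over the latch, which I press next.

Call:
apply_moves(rows=[-0.004, 0, 0.03, 0, 0, 0, -0.004, 0, 0.05, 0, 0, 0, -0.004, 0, 0.06, 0, 0, 0, -0.004, 0, 0.066, 0, 0, 0, -0.004, 0, 0.071, 0, 0, 0, -0.004, 0, 0.076, 0, 0, 0, -0.004, 0, 0.08, 0, 0, 0, -0.004, 0, 0.083, 0, 0, 0, -0.004, 0, 0.083, 0, 0, 0])

```text
t: 5.35
tool_pos: [0.5762, 0.0431, 0.1404]
tool_rot: [0.273, 3.129, -0.001]
contact_force: [-5.4, -2.6, 9.8]
opening: -0.0
grip_force: 4.7
```

Call:
apply_moves(rows=[0, 0, 0.002, 0, 0, 0, 0, 0, 0.003, 0, 0, 0, 0, 0, 0.003, 0, 0, 0])

```text
t: 5.65
tool_pos: [0.5764, 0.0431, 0.1403]
tool_rot: [0.273, 3.13, -0.001]
contact_force: [-10.1, -1.5, 17.5]
opening: -0.0001
grip_force: 8.9
```

```bash
python3 -c "
from h import *
move(pt(0,.038,.068))"
```

```text
t 5.65 tip now [0.5764 0.043  0.0677] F [-10.1  -1.5  17.5] 
row [ 0.0033  0.0006 -0.0005] [-0.0006  0.0001  0.0001]
```

The tip is at 67.7 mm and the force rises with no travel, so the latch is fully in. I go to the palm next.

Call:
apply_moves(rows=[0, 0, -0.04, 0, 0, 0, 0, 0, -0.085, 0, 0, 0, 0.002, 0.06, -0.085, 0, 0, 0, 0.002, 0.127, -0.085, 0, 0, 0, 0.002, 0.127, -0.085, 0, 0, 0, 0.002, 0.127, -0.085, 0, 0, 0, 0.002, 0.127, -0.085, 0, 0, 0])

```text
t: 6.35
tool_pos: [0.5877, 0.1181, 0.1877]
tool_rot: [-0.274, -3.129, 0.0]
contact_force: [0.6, 0.3, 0.0]
opening: -0.0001
grip_force: 0.0
```

Run:
```python
from h import *
import cv2
move(pt(0,.114,.073))
a,_=ctrl.get_image("scene")
cv2.imwrite("pics/a3.png",cv2.resize(a[180:330,270:420],(600,600),interpolation=cv2.INTER_CUBIC))
```

```text
t 6.35 tip now [0.5877 0.1181 0.1151] F [0.6 0.3 0. ] 
row [0.0003 0.0009 0.0701] [-0.0001 -0.0001 -0.0003]
```

View pics/a3.png

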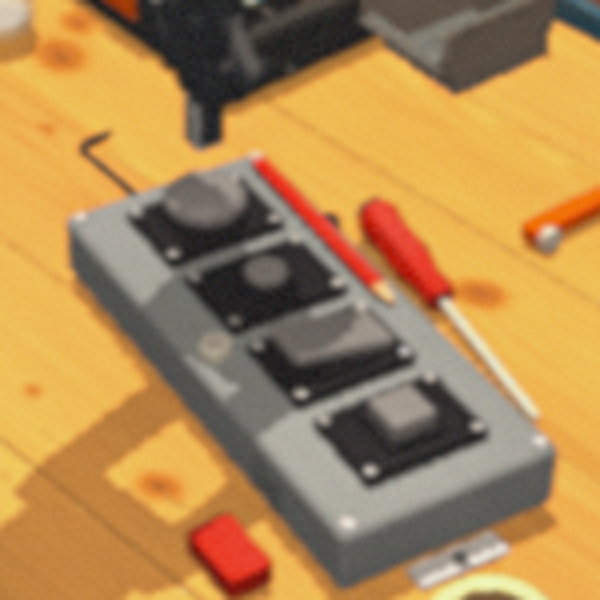

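The latch is in, the rocker is tipped and the loose things are in place. Now I press the palm and hold it.

Call:
apply_moves(rows=[0, 0.001, 0.03, 0, 0, 0, 0, 0.001, 0.045, 0, 0, 0, 0, 0.001, 0.054, 0, 0, 0, 0, 0.001, 0.06, 0, 0, 0, 0, 0.001, 0.065, 0, 0, 0, 0, 0.001, 0.069, 0, 0, 0, 0, 0.001, 0.073, 0, 0, 0, 0, 0.001, 0.076, 0, 0, 0, 0, 0.001, 0.076, 0, 0, 0])

```text
t: 7.3
tool_pos: [0.5883, 0.1189, 0.1455]
tool_rot: [-0.273, -3.129, 0.002]
contact_force: [-8.7, -3.0, 16.4]
opening: -0.0
grip_force: 7.8
```

Call:
apply_moves(rows=[0, 0, 0.002, 0, 0, 0, 0, 0, 0.003, 0, 0, 0, 0, 0, 0.003, 0, 0, 0, 0, 0, 0.003, 0, 0, 0, 0, 0, 0.003, 0, 0, 0])

```text
t: 7.8
tool_pos: [0.5884, 0.119, 0.1454]
tool_rot: [-0.273, -3.129, 0.002]
contact_force: [-14.5, -2.8, 24.4]
opening: 0.0004
grip_force: 11.6
```

```bash
python3 -c "
from h import *
move(pt(0,.114,.073))"
```

```text
t 7.8 tip now [0.5884 0.1189 0.0728] F [-14.5  -2.8  24.4] 
row [ 0.0012 -0.0008 -0.0004] [-0.0008 -0.0003  0.0001]
```

The palm is fully down. I ease the push slightly and check that it stays steady.

Call:
apply_moves(rows=[0, 0, -0.003, 0, 0, 0, 0, 0, -0.003, 0, 0, 0, 0, 0, -0.003, 0, 0, 0, 0, 0, -0.003, 0, 0, 0, 0, 0, -0.003, 0, 0, 0, 0, 0, -0.003, 0, 0, 0, 0, 0, -0.003, 0, 0, 0, 0, 0, -0.003, 0, 0, 0])

```text
t: 8.6
tool_pos: [0.5883, 0.1189, 0.1455]
tool_rot: [0.273, 3.13, -0.001]
contact_force: [-8.3, -2.6, 16.2]
opening: 0.0001
grip_force: 7.5
```

```bash
python3 -c "
from station import ctrl
print(ctrl.finish_job())"
```

```text
the job is handed in; nothing more can be done
None
```

I tipped the rocker, pushed the latch in and pressed the palm button in that order, then handed the job in still holding the palm fully down at about 16 N. The last picture, taken just before the palm press, showed the stop key and loose things undisturbed; the judge's verdict was not returned.

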